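# Row of jars at the drying bar

### The arm

A 6-joint arm with a two-finger parallel gripper is mounted at the origin on a cart in front of the work surface, level with it; the furniture and walls round the work are solid. World frame = base frame: x ahead of the robot, y to its left, z up, the work surface at z = 0. Lengths are in m, angles in rad, forces in N, time in s.
With the tool pointing down it reaches from about 0.25 to 0.725 m from the base axis. Payload 4 kg.
Tool frame: the origin (TCP) lies midway between the tips of the shut fingers; the grasp point (between the pads) lies grip_point_offset behind it (grip_point_offset is the distance from the TCP to the grasp point, in m); z points along the fingers, y is the line along which they close (so a half turn about z gives the same grasp; the last joint's range is limited). The gripper opens to 85 mm and grips with 20 to 120 N. Pads are 22 mm wide; open, the fingers measure 114 mm over their backs; the gripper's body (76 mm by 85 mm) begins 54 mm behind the grasp point. The pads swing forward as they close: fully open they stand 13 mm farther back than shut.
Start: joints at [1.218, 0.241, 0.005, 1.335, 0, 1.571], TCP at [0.173, 0.469, 0.231] pointing down, gripper open.
Joint ranges: [-2.72, 2.72], [-1.05, 1.87], [-1.09, 1.28], [-1.99, 2.15], [-1.42, 1.44], [-3.14, 3.14]. Speed limits (rad/s): [2.79, 2.79, 3.14, 3.14, 3.14, 3.14].

### API

Orientations are given as a unit quaternion [x, y, z, w].
In Python, from workcell import * gives the robot as it stands. The module is installed in compiled form; this text tells all that it offers.
- The arm moves only by the tool arm_command, never from a script. Its arguments are lists of equal length, an entry for each row: "slide": the shift along the tool's x, y, z in cm, a list of three; "spin": the turn about the tool's z in degrees. A call has exactly 5 rows; each row is the pose to reach, as a shift and turn from the pose commanded when the call began, along the tool's axes at that moment; what a row does not reach only later rows make up. A row lasts 1/8 s, in which the tool goes at most 62.5 mm and 10.7 degrees, less where a joint would pass 70% of its speed; a pose out of reach is approached as far as the arm can. A call with a gripper value outside its range is refused whole. "jaw" is the finger opening in cm, from 0 to 8.54, set as the call begins (left out, the last holds). The fingers move at their own pace and stop on an object; the grip force is fixed at half the most. Time passes only in rows, so rows that repeat a pose let the fingers close, or fill a call up. It gives the time, the measured TCP pose, the force, the opening and the grip force at its end, in the units of the state.
- get_obs(): the state, without advancing time (a new reading comes with each control period).
- camera(name): name is "side" or "top"; returns a dict with "pixels" (420x560x3 uint8, red, green, blue), "range_z" (420x560 float32, m along the optical axis (not along the pixel's ray), 0 where there is no reading), "intrinsics" (3x3 intrinsics, pixels), "rvec" (rotation vector, rad) and "tvec" (3), from world to camera coordinates, as OpenCV has them. Camera axes: x right, y down, z forward; pixel columns grow to the right and rows downward; lengths in m; the calibration is good to about 2 mm. A picture is of the moment at which its call begins.
- job_done(): hands the job in; it is judged then, once.
Trained networks look in a picture, given as the dict that the camera call returned (one of the last four; its "shot" number tells which), for a name from the list of things; names that differ only in an ending like _2 or _b are one class to them, and where a whole thing is asked for, a point or a joint stands for the part that bears it (a point fixed in the world has none). Each returns a list of dicts, best first, with "confidence" (0 to 1); they miss things now and then, are a little off and sometimes report something else, mostly with a low value. They report only what shows in the picture. A call takes as long as a camera call. They do not tell look-alikes from the thing itself.
- recognise(picture, thing): "centre" ([column, row] in pixels, amid what is visible of it).
- landmark_of(picture, thing): "centre" ([column, row] in pixels: a listed point, or the origin of a listed thing).
The state is a dict: "clock": time; "joint_pos": joint angles; "joint_vel": joint speeds; "tau": joint torques, N m; "eef_pos": TCP position; "tool_rot": TCP orientation; "ft_force": force on the tool from outside, world axes, zero at the start; "ft_torque": the same for the moment, N m; "grip_width": finger opening in m; "grasp_force": force on a finger pad.
Only numpy, scipy, OpenCV 4.12 (cv2) and the standard library are available. Lean on these libraries where they do the work, as an engineer would, in place of code of your own. Each camera call takes 0.05 s, during which the arm holds its last target. There are 200 camera calls.

### The job

Push the three small washed jars (blue, white and black lid) that stand by the drying bar into an even row along its metal stop rail, one standing centred in front of each air nozzle and close up to the rail, any jar at any nozzle; they are wet and slippery, so slide them along the bench and do not lift or tip them. Then turn the red handle on the isolator box a quarter turn clockwise, fully to on, and let go. Leave the other things on the bench where they are.

Things in the scene. Friction and masses are not known exactly. Their poses are not given: they have to be found in the camera images.
- dryer: grey drying bar fixed on the bench, 34 mm deep (x -23 to 11), 200 mm long (y -100 to 100), 49 mm high; origin on the bench by its middle. It lies with y pointing away from the robot and its front (-x) to the left. At the front's foot an aluminium stop rail, 196 mm long, 12 mm high, face at x = -34 mm. Three round brass nozzles in the front, 31 mm up, at y = 66, 0, -66 mm, marked by red lines
- station_1 (a point): point on the bench, 19 mm before the rail's face, where the centre of a jar touching the rail belongs, in front of the far (+y) nozzle; the nozzle ends 1.6 mm behind the rail's face, so a jar touches only the rail
- station_2 (a point): the same for the middle nozzle, 66 mm from either neighbour
- station_3 (a point): the same for the near (-y) nozzle
- switch_box: grey isolator box fixed on the bench, 58x58 mm, 49 mm high, with a yellow plate and the red handle on top and a black stub on its -y side; origin on the bench under its middle. A fixed machine 0.25 m high stands 50 to 100 mm behind it and along the back of the drying bar: keep the gripper clear of it, or pass above it, on the way between bar and box
- isolator (a joint): red isolator handle on a vertical axis: 0 = off (handle along the box's y), grows clockwise seen from above, 1.571 = on (handle along the box's x), with a hard stop at each end; turns with light friction (about 0.06 N m) and stays where it is left
- switch_axis (a point): on the isolator's axis, 70 mm above the bench. The handle is a straight red bar 60 mm long, 14 mm thick, centred on the axis, 60 to 84 mm above the bench, on a yellow plate; it may be gripped across its thickness from above or pushed at an end
- handle_tip (a point): near the white-marked end of the handle, 28 mm from the axis, 70 mm above the bench; points to switch_box +y at off and to switch_box +x at on
- jar_blue: closed round screw-cap jar with a blue lid standing on the bench, 38 mm diameter, 40 mm high, 30 to 60 g; origin at the centre of its underside, z up; it slides on the bench when pushed. The three jars differ only in the lid
- jar_white: closed round screw-cap jar with a white lid standing on the bench, 38 mm diameter, 40 mm high, 30 to 60 g; origin at the centre of its underside, z up; it slides on the bench when pushed. The three jars differ only in the lid
- jar_black: closed round screw-cap jar with a black lid standing on the bench, 38 mm diameter, 40 mm high, 30 to 60 g; origin at the centre of its underside, z up; it slides on the bench when pushed. The three jars differ only in the lid
- dropper: bystander: small brown dropper bottle with a black tip, 25 mm diameter, 67 mm high, origin at the centre of its underside; leave it
- bur_block: bystander: white block with upright dental burs, 34x80x43 mm, origin at the centre of its underside; leave it
- blue_cup_b: bystander: small blue cup, 30 mm diameter, 13 mm high, origin at the centre of its underside; leave it
Not all that is in view belongs to the job. What is shaped like the jar_blue but pink or yellow is not meant.

How it is judged:
On the way, in this order (a step that is already met when the one before it is completed fails the run):
1. a jar stands at rest at every nozzle, centred within 10 mm, while the isolator is still off (horizontal distance between any of jar_blue, jar_white, jar_black and station_1 below 0.01 m and horizontal distance between any of jar_blue, jar_white, jar_black and station_2 below 0.01 m and horizontal distance between any of jar_blue, jar_white, jar_black and station_3 below 0.01 m and height (world z) of each of jar_blue, jar_white, jar_black below 0.005 m and angle between each of jar_blue, jar_white, jar_black's own z axis and vertical below 0.1 rad and linear speed of each of jar_blue, jar_white, jar_black below 0.01 m/s), for 0.2 s.
2. the isolator is turned on (value of joint isolator above 1.4 rad), for 0.2 s.
At the end, for the whole second after the job is handed in: each of the three stations at the nozzles has a jar standing upright and at rest on the bench with its centre within 10 mm of the station point, and the isolator handle is within 0.17 rad (10 degrees) of its on stop (all of step 1 and value of joint isolator above 1.4 rad); the robot touches nothing.
It fails at once if a jar is lifted more than 15 mm off the bench or tipped over (height (world z) of any of jar_blue, jar_white, jar_black above 0.015 m or angle between any of jar_blue, jar_white, jar_black's own z axis and vertical above 0.5 rad).
It fails at once if a bystander (dropper bottle, bur block, blue cup) is moved more than 30 mm (distance of any of dropper, bur_block, blue_cup_b from where it was at the start of the episode above 0.03 m).
It also fails if it takes over 51 s, if anything falls off the work surface, if the arm or the gripper's body presses on something with over 40 N, if the wrist force passes 120 N, or if a joint passes its speed limit or range.

## Working session

There is one attempt and no reset: what is moved stays moved. The work goes in short steps, Python scripts to look and compute and a tool call to move; the robot and the scene stay as the last step left them, time stands still between calls to the robot, and variables do not carry over. Pictures are saved under pics/ and viewed, at most 10 in all, crops included, and the job is handed in when it is done.

Besides the shell and the picture viewer there is one more tool, called after "Emit:" as a command line: name --pt "numbers of a row" for each row, then --argument value for the rest. arm_command: Moves the arm, as the interface text tells. Its arguments: {"type":"object","properties":{"slide":{"type":"array","items":{"type":"array","items":{"type":"number"}}},"spin":{"type":"array","items":{"type":"number"}},"jaw":{"type":"number"}},"required":["slide","spin"]}

```bash
mkdir -p pics; cat > h.py <<'E'
from workcell import *
import numpy as np, cv2
from scipy.spatial.transform import Rotation as R
def cal(p):
    return np.array(p["intrinsics"]),cv2.Rodrigues(np.array(p["rvec"],float))[0],np.array(p["tvec"],float).ravel()
def at_z(p,c,z):
    K,Rm,t=cal(p); d=Rm.T@np.linalg.inv(K)@np.array([c[0],c[1],1.]); o=-Rm.T@t
    return o+d*(z-o[2])/d[2]
def deproj(p,c):
    K,Rm,t=cal(p); r=int(round(c[1]));q=int(round(c[0])); w=p["range_z"][r-2:r+3,q-2:q+3]; w=w[w>0]
    if len(w)==0: return None
    return Rm.T@(np.linalg.inv(K)@np.array([c[0],c[1],1.])*np.median(w)-t)
def save(p,n): cv2.imwrite("pics/"+n,p["pixels"][:,:,::-1])
E
python3 - <<'E'
from h import *
np.set_printoptions(precision=4,suppress=True)
o=get_obs(); print(o["clock"],o["eef_pos"],o["tool_rot"],o["grip_width"],R.from_quat(o["tool_rot"]).as_matrix().tolist())
try: print(grip_point_offset)
except Exception as e: print(e)
for n in("top","side"):
    p=camera(n); save(p,n+"0.png"); K,Rm,t=cal(p); print(n,-Rm.T@t,Rm[2])
    for th in["dryer","switch_box","jar_blue","jar_white","jar_black","dropper","bur_block","blue_cup_b"]:
        for r in recognise(p,th)[:4]: print(th,np.array(r["centre"]),round(r["confidence"],2),deproj(p,r["centre"]))
    for th in["station_1","station_2","station_3","dryer","switch_axis","handle_tip","jar_blue","jar_white","jar_black"]:
        for r in landmark_of(p,th)[:3]: print("L",th,np.array(r["centre"]),round(r["confidence"],2),at_z(p,r["centre"],0.07 if th in("switch_axis","handle_tip") else 0))
E
```

```text
0.0 [0.1725 0.4686 0.2304] [ 0.1755  0.9845 -0.001  -0.0002] 0.08528355916647483 [[-0.9384161919537056, 0.3455061186999366, -0.0007567165990157257], [0.34550694594351855, 0.938414136214364, -0.001964499384497725], [3.136699609819016e-05, -0.002104968872566443, -0.9999977840586233]]
0.0187
top [0.2453 0.3036 1.2787] [ 0.1728  0.0011 -0.985 ]
dryer [280.  199.1] 0.73 [0.4994 0.2985 0.0482]
switch_box [357.8 206.3] 0.56 [0.4762 0.0878 0.0754]
jar_blue [266.9 241.6] 0.69 [0.3818 0.3333 0.0378]
jar_blue [155.2 199.6] 0.6 [0.4955 0.6464 0.042 ]
jar_white [242.9 218.8] 0.51 [0.4444 0.4008 0.0391]
jar_black [237.5 195.9] 0.75 [0.509  0.4174 0.0397]
bur_block [188.9 194.4] 0.89 [0.5157 0.5572 0.0217]
blue_cup_b [283.8 200.7] 0.48 [0.4951 0.2879 0.0481]
blue_cup_b [226.7 258.5] 0.44 [0.3364 0.4461 0.007 ]
L station_1 [259.7 190.9] 0.94 [0.533  0.3573 0.    ]
L station_1 [272.6 208.5] 0.74 [0.4816 0.3193 0.    ]
L station_1 [245.1 220.1] 0.64 [0.447  0.3975 0.    ]
L station_2 [259.7 190.9] 0.94 [0.533  0.3573 0.    ]
L station_2 [272.6 208.5] 0.74 [0.4816 0.3193 0.    ]
L station_2 [245.1 220.
[... 1559 characters left out ...]
 0.    ]
L station_2 [294.4 235.1] 0.6 [0.4297 0.2841 0.    ]
L station_3 [253.9 250.8] 0.92 [0.5359 0.3559 0.    ]
L station_3 [273.6 247.2] 0.92 [0.4857 0.3407 0.    ]
L station_3 [294.4 235.1] 0.6 [0.4297 0.2841 0.    ]
L dryer [264.7 234.8] 0.67 [0.5094 0.2807 0.    ]
L dryer [263.1 299.5] 0.55 [0.5097 0.5451 0.    ]
L switch_axis [269.7 177.5] 0.91 [0.4954 0.0706 0.07  ]
L handle_tip [278.8 183. ] 0.68 [0.4686 0.1088 0.07  ]
L jar_blue [327.  328.8] 0.86 [0.3788 0.6384 0.    ]
L jar_blue [306.4 243.5] 0.85 [0.4001 0.3255 0.    ]
L jar_blue [264.5 328.7] 0.71 [0.5055 0.6352 0.    ]
L jar_white [292.9 256.8] 0.59 [0.4377 0.3846 0.    ]
L jar_black [264.4 263.9] 0.68 [0.5085 0.4129 0.    ]
```

```bash
python3 - <<'E'
import cv2
a=cv2.imread("pics/top0.png")[150:290,130:400]; cv2.imwrite("pics/c1.png",cv2.resize(a,(800,415),interpolation=cv2.INTER_CUBIC))
a=cv2.imread("pics/side0.png")[130:350,200:370]; cv2.imwrite("pics/c2.png",cv2.resize(a,(463,600),interpolation=cv2.INTER_CUBIC))
E
```

```text
(no output)
```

View pics/c1.png

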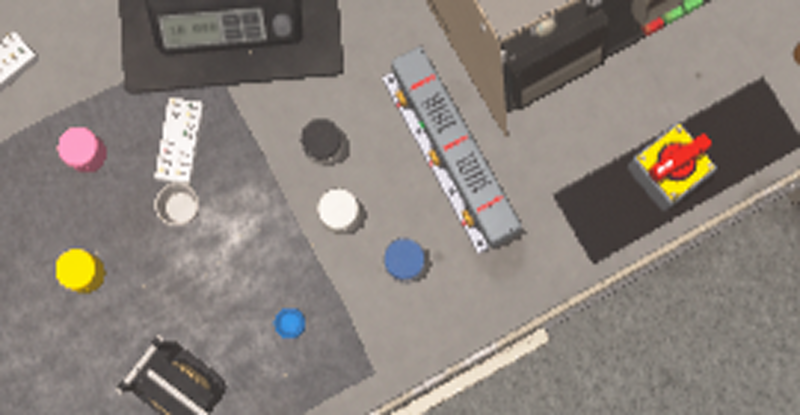

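View pics/c2.png

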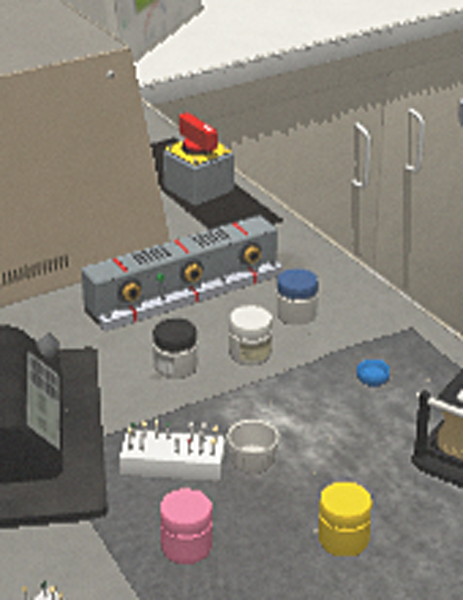

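Top crop: black lid at (323,140), white (338,210), blue (404,258). The pink (80,148) and yellow (78,270) jars are look-alikes and are not meant. The bar runs from (405,60) to (505,240), with its nozzles facing the jars, and the red handle is at (680,158). The side crop agrees. Next I fit the poses from depth.

```bash
cat >> h.py <<'E'
def cloud(p):
    K,Rm,t=cal(p); d=p["range_z"]; v,u=np.nonzero(d>0); z=d[v,u]
    X=(np.c_[u,v,np.ones(len(u))]@np.linalg.inv(K).T*z[:,None]-t)@Rm
    return X,p["pixels"][v,u].astype(int)
def near(X,c,r,z0,z1): return (np.hypot(X[:,0]-c[0],X[:,1]-c[1])<r)&(X[:,2]>z0)&(X[:,2]<z1)
def circ_jar(X,c):
    from scipy.optimize import least_squares
    m=near(X,c,.028,.034,.046); P=X[m][:,:2]
    (x,y),r=cv2.minEnclosingCircle(P.astype(np.float32)); return np.array([x,y]),r,P.mean(0),len(P),np.median(X[m][:,2])
E
cat > fit.py <<'E'
from h import *
np.set_printoptions(precision=4,suppress=True)
for n in("top","side"):
    p=camera(n); X,C=cloud(p); print(n)
    m=near(X,[.504,.295],.13,.043,.055); P=X[m][:,:2]
    r=cv2.minAreaRect(P.astype(np.float32)); print("rect",r,len(P),np.median(X[m][:,2]))
    for nm,c in dict(black=[.509,.417],white=[.444,.400],blue=[.383,.334]).items(): print(nm,circ_jar(X,c))
    red=(C[:,0]>150)&(C[:,1]<80)&(C[:,2]<80)
    mr=near(X,[.504,.295],.12,.045,.055)&red; print("redlines",X[mr][:,:3].tolist() if mr.sum()<25 else mr.sum())
    mh=near(X,[.49,.08],.06,.074,.095); Q=X[mh]; print("handle",cv2.minAreaRect(Q[:,:2].astype(np.float32)),len(Q),np.median(Q[:,2]))
    mh&=C.min(1)>150; print("whiteend",X[mh].mean(0),mh.sum())
    mb=near(X,[.49,.08],.06,.043,.066); print("box",cv2.minAreaRect(X[mb][:,:2].astype(np.float32)),mb.sum())
E
python3 fit.py
```

```text
top
rect ((0.5049870014190674, 0.29748213291168213), (0.20742949843406677, 0.24354799091815948), 49.95907974243164) 916 0.0476297883685637
black (array([0.508 , 0.4171]), 0.019445735961198807, array([0.5082, 0.4164]), 137, np.float64(0.03899253402692784))
white (array([0.4419, 0.3992]), 0.019040118902921677, array([0.4414, 0.3987]), 139, np.float64(0.03877296590320098))
blue (array([0.3944, 0.3359]), 0.018553033471107483, array([0.3938, 0.3356]), 134, np.float64(0.03880687586535661))
redlines [[0.5592072878249473, 0.3242444959792809, 0.04910869290361396], [0.5561588059636786, 0.32978723003920424, 0.049547448057362116], [0.49974835592573025, 0.2957125136684082, 0.04827860668182535], [0.4492873743416324, 0.2512186533248981, 0.05013114170994156]]
handle ((0.48747026920318604, 0.083127461373806), (0.014078397303819656, 0.06070131063461304), 33.251853942871094) 112 0.0824777545853964
whiteend [0.4768 0.0981 0.0833] 6
box ((0.48673802614212036, 0.08418489992618561), (0.05789434537291527, 0.058188676834106445), 38.499507904052734) 316
side
rect ((0.4931468665599823, 0.32898658514022827), (0
[... 727 characters left out ...]
5455561845879, 0.05094411681045709], [0.5021874371409826, 0.2910945620172591, 0.0492437428987883], [0.4995750155671872, 0.29419799917028355, 0.0480137644569501], [0.566453190391158, 0.31033618628894366, 0.0496400220353904], [0.5637574455464387, 0.3135541924541179, 0.048543999551569704], [0.5607582150721374, 0.3208400638103925, 0.049946671224063474], [0.5578610384263734, 0.3271359935437685, 0.05077655329354241]]
handle ((0.4868541657924652, 0.08462052792310715), (0.017191026359796524, 0.0647384375333786), 32.48734664916992) 81 0.08274814144493788
whiteend [0.4766 0.0968 0.0849] 3
box ((0.4881591498851776, 0.0856650099158287), (0.059331003576517105, 0.05778574198484421), 39.94306945800781) 198
```

```bash
cat > fit2.py <<'E'
from h import *
np.set_printoptions(precision=4,suppress=True)
P=[];S=[]
for n in("top","side"):
    p=camera(n); X,C=cloud(p)
    th=np.radians(29.7); c=np.array([.505,.286])
    for k in range(4):
        ey=np.array([np.cos(th),np.sin(th)]); ex=np.array([ey[1],-ey[0]])
        d=X[:,:2]-c; a=d@ex; b=d@ey
        m=(abs(a)<.03)&(abs(b)<.11)&(X[:,2]>.045)&(X[:,2]<.053)
        r=cv2.minAreaRect(X[m][:,:2].astype(np.float32)); bx=cv2.boxPoints(r)
        e=bx[1]-bx[0]; e2=bx[2]-bx[1]; e=e if np.hypot(*e)>np.hypot(*e2) else e2
        e=e*np.sign(e[0]); th=np.arctan2(e[1],e[0]); c=np.array(r[0])
    ey=np.array([np.cos(th),np.sin(th)]); ex=np.array([ey[1],-ey[0]])
    org=c+.006*ex
    print(n,"centre",c,"size",r[1],"th",np.degrees(th),"org",org,m.sum())
    d=X[:,:2]-org; a=d@ex;b=d@ey
    rail=(abs(b)<.12)&(a<-.023)&(a>-.045)&(X[:,2]>.007)&(X[:,2]<.016)
    print("rail a",np.percentile(a[rail],[1,10,50,90]),"b",np.percentile(b[rail],[1,99]),rail.sum())
    red=(C[:,0]>150)&(C[:,1]<90)&(C[:,2]<90)&(abs(a)<.03)&(abs(b)<.1)&(X[:,2]>.044)
    print("red",np.c_[a,b][red][np.argsort(b[red])].round(3).tolist())
    for y in(.066,0,-.066): print("st",org-.053*ex+y*ey)
    for y in(.066,0,-.066):
        w=np.r_[org-.053*ex+y*ey,0]; print("proj",cv2.projectPoints(w[None],p["rvec"],p["tvec"],p["intrinsics"],None)[0].ravel())
    for q in landmark_of(p,"station_1"): print(np.array(q["centre"]),q["confidence"])
    # obstacles around
    m=(X[:,2]>.1)&(X[:,2]<.3)&(a>0)&(a<.25)&(abs(b)<.3); print("machine a min",np.percentile(a[m],[0,1,5]),"b",np.percentile(b[m],[0,1,99]))
E
python3 fit2.py
```

```text
top centre [0.5025 0.2904] size (0.19887463748455048, 0.03670049458742142) th 28.685045 org [0.5054 0.2852] 714
rail a [-0.0327 -0.0317 -0.0283 -0.0243] b [-0.0954  0.0957] 171
red [[0.003, -0.065], [-0.012, -0.001], [-0.006, 0.0], [-0.015, 0.066], [-0.008, 0.067], [0.001, 0.067], [-0.005, 0.067], [-0.011, 0.067]]
st [0.5379 0.3633]
st [0.48   0.3317]
st [0.4221 0.3   ]
proj [257.6253 189.2337]
proj [268.281  209.0196]
proj [279.1026 229.1135]
[259.9 191.5] 0.97
[278.9 228.7] 0.68
[270.  210.1] 0.55
[267.7 238.5] 0.32
machine a min [0.0369 0.0382 0.0409] b [0.0002 0.0126 0.2969]
side centre [0.5039 0.2902] size (0.19977359473705292, 0.042332861572504044) th 28.9433 org [0.5068 0.2849] 570
rail a [-0.0357 -0.0334 -0.0303 -0.0248] b [-0.0953  0.0963] 249
red [[0.003, -0.071], [0.008, -0.068], [-0.013, -0.068], [-0.005, -0.067], [-0.001, -0.066], [0.007, -0.003], [0.01, -0.001], [0.003, -0.001], [-0.009, -0.0], [-0.016, 0.0], [-0.005, 0.0], [0.001, 0.064], [0.007, 0.064], [-0.012, 0.065], [-0.006, 0.065]]
st [0.539  0.3633]
st [0.4812 0.3313]
st [0.4234 0.2994]
proj [252.6162 252.4676]
proj [275.326  245.1456]
proj [296.9881 238.1614]
[296.5 235.6] 0.92
[254.9 249.1] 0.86
[274.  247.7] 0.68
machine a min [0.0328 0.0368 0.0385] b [-0.0021  0.0139  0.2969]
```

View pics/top0.png

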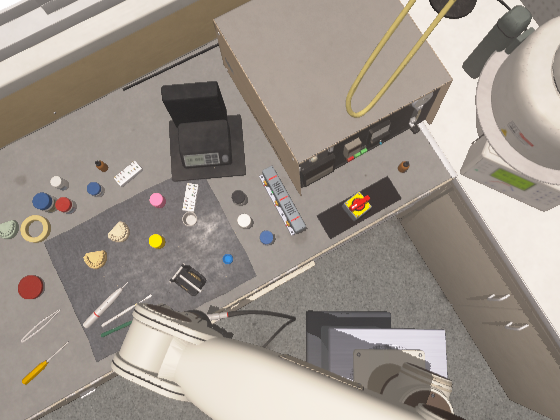

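The top picture shows the machine behind the far half of the bar, at rows 0–185. The space in front of the bar and box is free, and a dropper bottle stands at (403,166), beyond the box. I take black at (238,198), white at (244,221) and blue at (266,238), and leave pink (156,199) and yellow (155,240).

Plan: grip each jar lightly across the bar's y direction and slide it straight to its station. Black goes to 1, white to 2, blue to 3.

```bash
cat > go.py <<'E'
from h import *
import sys
# usage: go.py x y z angle_of_tool_y_deg  -> slide cm, spin deg from present pose
np.set_printoptions(precision=2,suppress=True)
EY=np.array([np.cos(np.radians(28.9)),np.sin(np.radians(28.9))]); EX=np.array([EY[1],-EY[0]]); ORG=np.array([.5061,.2850])
ST={i+1:ORG-.0545*EX+y*EY for i,y in enumerate((.066,0,-.066))}
def rel(o,x,y,z,ang):
    M=R.from_quat(o["tool_rot"]).as_matrix(); a0=np.degrees(np.arctan2(M[1,1],M[0,1]))
    return M.T@(np.array([x,y,z])-o["eef_pos"])*100, (a0-ang+180)%360-180
if __name__=="__main__":
    o=get_obs(); print(o["clock"],o["eef_pos"],ST)
    a=list(map(float,sys.argv[1:]))
    for i in range(0,len(a),4): print(a[i:i+4],*rel(o,*a[i:i+4]))
E
python3 go.py .508 .4165 .10 28.9
```

```text
2.1 [0.17 0.47 0.23] {1: array([0.54, 0.36]), 2: array([0.48, 0.33]), 3: array([0.42, 0.3 ])}
[0.508, 0.4165, 0.1, 28.9] [-33.28   6.64  13.13] 40.88656976539502
```

Emit:
arm_command --pt "-5.5 1 0" --pt "-11.5 2.2 0.5" --pt "-17.5 3.5 2" --pt "-23.5 4.7 4" --pt "-29 5.8 6" --spin '[8,17,26,34,40.9]' --jaw 5.8

```text
clock: 2.72
eef_pos: [0.467, 0.4232, 0.171]
tool_rot: [0.51, 0.86, 0.001, 0.0]
ft_force: [-0.6, 0.6, -0.4]
grip_width: 0.0583
grasp_force: 0.0
```

```bash
python3 go.py .508 .4165 .06 28.9 .508 .4165 .009 28.9; python3 -c "
from h import *
o=get_obs();print(o['grip_width'],o['joint_pos'])"
```

```text
2.725 [0.47 0.42 0.17] {1: array([0.54, 0.36]), 2: array([0.48, 0.33]), 3: array([0.42, 0.3 ])}
[0.508, 0.4165, 0.06, 28.9] [-2.55  3.27 11.1 ] -0.2525518874937802
[0.508, 0.4165, 0.009, 28.9] [-2.56  3.26 16.2 ] -0.2525518874937802
0.05832647041699181 [7.36042526e-01 5.29006371e-01 2.74762754e-01 1.31547445e+00
 2.35985082e-04 1.80684645e+00]
```

Emit:
arm_command --pt "-1.3 1.6 4" --pt "-2.6 3.3 8" --pt "-2.6 3.3 11.5" --pt "-2.6 3.3 14" --pt "-2.6 3.3 14" --spin '[0,0,0,0,0]'

```text
clock: 3.35
eef_pos: [0.5046, 0.415, 0.0283]
tool_rot: [0.508, 0.861, -0.003, -0.001]
ft_force: [1.1, -0.4, -0.7]
grip_width: 0.0578
grasp_force: 0.0
```

```bash
python3 - <<'E'
from go import *
p=camera("side"); save(p,"s1.png"); o=get_obs(); print(o["eef_pos"],rel(o,.508,.4165,.009,28.9),o["ft_force"])
a=p["pixels"][200:300,220:340,::-1]; cv2.imwrite("pics/s1c.png",cv2.resize(a,(600,500),interpolation=cv2.INTER_CUBIC))
E
```

```text
[0.51 0.42 0.03] (array([-0.07,  0.22,  2.14]), np.float64(-0.015771135129057257)) [ 0.55 -0.16  0.84]
```

View pics/s1c.png

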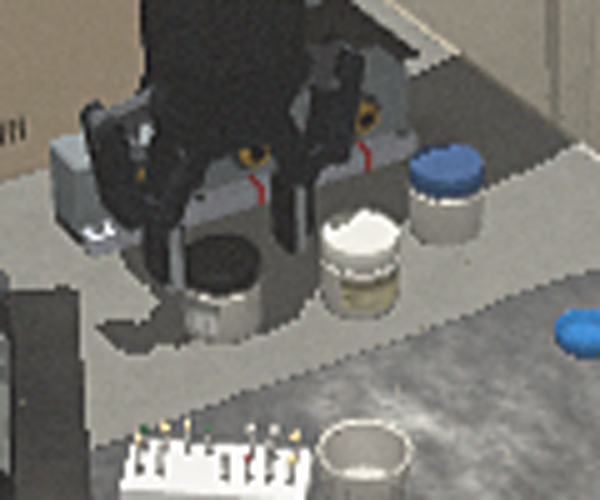

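The fingers straddle the black jar at crop (222,270), and the right finger is clear of the white jar. I'll lower and close.

Emit:
arm_command --pt "0 0.1 1" --pt "0 0.2 2" --pt "0 0.2 2" --pt "0 0.2 2" --pt "0 0.2 2" --spin '[0,0,0,0,0]'

```text
clock: 4.03
eef_pos: [0.5084, 0.4178, 0.0118]
tool_rot: [0.508, 0.861, 0.0, 0.0]
ft_force: [-0.3, -0.2, 0.1]
grip_width: 0.058
grasp_force: 0.0
```

Emit:
arm_command --pt "0 0 0" --pt "0 0 0" --pt "0 0 0" --pt "0 0 0" --pt "0 0 0" --spin '[0,0,0,0,0]' --jaw 3.4

```text
clock: 4.65
eef_pos: [0.5086, 0.4179, 0.012]
tool_rot: [0.508, 0.861, 0.001, 0.0]
ft_force: [0.4, 0.7, 5.3]
grip_width: 0.036
grasp_force: 60.2
```

```bash
cat > st.py <<'E'
from go import *
import sys
o=get_obs(); s=ST[int(sys.argv[1])]; print(o["clock"],o["eef_pos"],rel(o,*s,o["eef_pos"][2],28.9),o["grip_width"],o["grasp_force"],o["ft_force"])
d=s-o["eef_pos"][:2]; print("tool offset local a,b mm",d@EX*1e3,d@EY*1e3)
E
python3 st.py 1
```

```text
4.65 [0.51 0.42 0.01] (array([-6.07, -0.04, -0.  ]), np.float64(-0.012787814424655153)) 0.03595569484302553 60.179719626903534 [0.43 0.74 5.28]
tool offset local a,b mm 60.66159657449505 -0.38191324450311676
```

Emit:
arm_command --pt "-1 0 0" --pt "-2.5 0 0" --pt "-4.2 0 0" --pt "-5.4 0 0" --pt "-6.0 0 0" --spin '[0,0,0,0,0]'

```text
clock: 5.28
eef_pos: [0.5375, 0.3654, 0.012]
tool_rot: [0.508, 0.861, 0.001, -0.001]
ft_force: [-1.6, 4.2, 5.3]
grip_width: 0.0365
grasp_force: 60.3
```

```bash
python3 st.py 1
```

```text
5.275 [0.54 0.37 0.01] (array([-0.07, -0.04, -0.  ]), np.float64(-0.022227486833571675)) 0.03648105736188406 60.25002837181091 [-1.61  4.16  5.33]
tool offset local a,b mm 0.6935781497296543 -0.3911141916012566
```

Emit:
arm_command --pt "0 0 0" --pt "0 0 0" --pt "0 0 0" --pt "0 0 0" --pt "0 0 -1" --spin '[0,0,0,0,0]' --jaw 5.5

```text
clock: 5.9
eef_pos: [0.5362, 0.3646, 0.0205]
tool_rot: [0.508, 0.861, -0.001, -0.001]
ft_force: [0.0, -0.5, 0.1]
grip_width: 0.0549
grasp_force: 0.0
```

Emit:
arm_command --pt "0 0 -2" --pt "0 0 -5" --pt "0 0 -8" --pt "0 0 -8" --pt "0 0 -8" --spin '[0,0,0,0,0]'

```text
clock: 6.52
eef_pos: [0.5369, 0.365, 0.1012]
tool_rot: [0.508, 0.861, -0.0, -0.0]
ft_force: [-0.5, -0.1, -0.6]
grip_width: 0.0551
grasp_force: 0.0
```

```bash
cat > jars.py <<'E'
from go import *
for n in("top","side"):
    X,C=cloud(camera(n))
    m=(X[:,2]>.034)&(X[:,2]<.044)
    for k,s in list(ST.items())+[("w",np.array([.4413,.3985])),("b",np.array([.3943,.336]))]:
        mm=m&(np.hypot(*(X[:,:2]-s).T)<.024)&((X[:,:2]-ORG)@EX<-.032)
        if mm.sum()>40:
            c,r=cv2.minEnclosingCircle(X[mm][:,:2].astype(np.float32)); d=np.array(c)-s
            print(n,k,mm.sum(),"centre %.4f %.4f r %.4f  off a,b mm %.1f %.1f"%(*c,r,d@EX*1e3,d@EY*1e3), C[mm].mean(0).round())
E
python3 jars.py; python3 go.py .4413 .3985 .1 28.9 .4413 .3985 .012 28.9
```

```text
top w 138 centre 0.4417 0.3988 r 0.0190  off a,b mm -0.1 0.5 [240. 234. 227.]
top b 140 centre 0.3954 0.3358 r 0.0191  off a,b mm 0.7 0.9 [ 97. 121. 165.]
side 1 131 centre 0.5380 0.3634 r 0.0206  off a,b mm 1.3 -0.2 [53. 52. 50.]
side w 135 centre 0.4421 0.3981 r 0.0204  off a,b mm 0.8 0.5 [218. 216. 208.]
side b 119 centre 0.3960 0.3357 r 0.0194  off a,b mm 1.1 1.3 [ 78. 102. 139.]
6.625 [0.54 0.36 0.1 ] {1: array([0.54, 0.36]), 2: array([0.48, 0.33]), 3: array([0.42, 0.3 ])}
[0.4413, 0.3985, 0.1, 28.9] [ 7.57 -6.68  0.02] -0.01198554835076493
[0.4413, 0.3985, 0.012, 28.9] [ 7.57 -6.65  8.82] -0.01198554835076493
```

Emit:
arm_command --pt "2.5 -2.2 0" --pt "6 -5 0" --pt "7.5 -6.6 0" --pt "7.5 -6.6 2.5" --pt "7.5 -6.6 5.5" --spin '[0,0,0,0,0]' --jaw 5.8

```text
clock: 7.25
eef_pos: [0.4426, 0.3991, 0.0454]
tool_rot: [0.508, 0.861, 0.0, 0.0]
ft_force: [0.3, 0.3, -0.5]
grip_width: 0.0578
grasp_force: 0.0
```

Emit:
arm_command --pt "0 0 1.5" --pt "0 0 3.3" --pt "0 0 3.3" --pt "0 0 3.3" --pt "0 0 3.3" --spin '[0,0,0,0,0]'

```text
clock: 7.88
eef_pos: [0.4438, 0.3994, 0.0143]
tool_rot: [0.508, 0.861, 0.001, 0.0]
ft_force: [0.2, -0.2, -0.1]
grip_width: 0.0581
grasp_force: 0.0
```

Emit:
arm_command --pt "0 0 0" --pt "0 0 0" --pt "0 0 0" --pt "0 0 0" --pt "0 0 0" --spin '[0,0,0,0,0]' --jaw 3.4

```text
clock: 8.5
eef_pos: [0.4438, 0.3994, 0.0144]
tool_rot: [0.508, 0.861, 0.001, 0.0]
ft_force: [-1.1, -0.3, 5.9]
grip_width: 0.0362
grasp_force: 60.1
```

```bash
python3 st.py 2
```

```text
8.5 [0.44 0.4  0.01] (array([-7.58, -0.07, -0.  ]), np.float64(-0.014841825720793622)) 0.036189125191583356 60.14863729476929 [-1.1  -0.26  5.93]
tool offset local a,b mm 75.76740963258187 -0.6951681270420673
```

Emit:
arm_command --pt "-1.2 0 0" --pt "-3.2 0 0" --pt "-5.4 -0.1 0" --pt "-6.9 -0.1 0" --pt "-7.5 -0.1 0" --spin '[0,0,0,0,0]'

```text
clock: 9.12
eef_pos: [0.4793, 0.3334, 0.0144]
tool_rot: [0.509, 0.861, 0.002, -0.0]
ft_force: [-1.4, 3.1, 5.1]
grip_width: 0.0365
grasp_force: 60.3
```

Emit:
arm_command --pt "0 0 0" --pt "0 0 0" --pt "0 0 0" --pt "0 0 0" --pt "0 0 -1" --spin '[0,0,0,0,0]' --jaw 5.2

```text
clock: 9.75
eef_pos: [0.4776, 0.3322, 0.0227]
tool_rot: [0.508, 0.861, -0.001, -0.0]
ft_force: [-0.9, 1.0, 0.8]
grip_width: 0.0522
grasp_force: 0.0
```

Emit:
arm_command --pt "0 0 -2" --pt "0 0 -5" --pt "0 0 -8" --pt "0 0 -8" --pt "0 0 -8" --spin '[0,0,0,0,0]'

```text
clock: 10.38
eef_pos: [0.4782, 0.3325, 0.1031]
tool_rot: [0.508, 0.861, -0.0, -0.0]
ft_force: [0.2, -0.1, -1.4]
grip_width: 0.0518
grasp_force: 0.0
```

```bash
python3 jars.py; python3 go.py .3952 .3358 .1 28.9 .3952 .3358 .012 28.9
```

```text
top b 138 centre 0.3955 0.3358 r 0.0187  off a,b mm 0.8 1.0 [ 99. 125. 171.]
side 1 130 centre 0.5377 0.3641 r 0.0219  off a,b mm 0.5 -0.1 [65. 64. 62.]
side 2 120 centre 0.4792 0.3334 r 0.0194  off a,b mm -0.9 -0.2 [161. 159. 152.]
side b 122 centre 0.3965 0.3366 r 0.0216  off a,b mm 0.5 2.2 [ 77. 102. 140.]
10.475 [0.48 0.33 0.1 ] {1: array([0.54, 0.36]), 2: array([0.48, 0.33]), 3: array([0.42, 0.3 ])}
[0.3952, 0.3358, 0.1, 28.9] [ 4.31 -7.04  0.22] -0.012292019463416182
[0.3952, 0.3358, 0.012, 28.9] [ 4.31 -7.02  9.02] -0.012292019463416182
```

Emit:
arm_command --pt "1.5 -2.5 0" --pt "3.5 -5.6 0" --pt "4.3 -7 0" --pt "4.3 -7 2.5" --pt "4.3 -7 5.5" --spin '[0,0,0,0,0]' --jaw 5.8

```text
clock: 11.1
eef_pos: [0.397, 0.3371, 0.048]
tool_rot: [0.508, 0.861, 0.001, 0.001]
ft_force: [0.2, -0.1, -0.7]
grip_width: 0.0581
grasp_force: 0.0
```

Emit:
arm_command --pt "0 0 1.5" --pt "0 0 3.4" --pt "0 0 3.4" --pt "0 0 3.4" --pt "0 0 3.4" --spin '[0,0,0,0,0]'

```text
clock: 11.72
eef_pos: [0.3972, 0.3371, 0.0153]
tool_rot: [0.508, 0.861, 0.001, 0.0]
ft_force: [0.6, 0.2, -0.4]
grip_width: 0.0582
grasp_force: 0.0
```

Emit:
arm_command --pt "0 0 0" --pt "0 0 0" --pt "0 0 0" --pt "0 0 0" --pt "0 0 0" --spin '[0,0,0,0,0]' --jaw 3.4

```text
clock: 12.35
eef_pos: [0.397, 0.337, 0.0153]
tool_rot: [0.508, 0.861, 0.001, 0.0]
ft_force: [-0.6, -0.7, 5.5]
grip_width: 0.0362
grasp_force: 60.0
```

```bash
python3 st.py 3
```

```text
12.35 [0.4  0.34 0.02] (array([-4.38,  0.44, -0.  ]), np.float64(-0.015119627341078967)) 0.03616059989111977 60.02443581819534 [-0.62 -0.65  5.5 ]
tool offset local a,b mm 43.75990288685309 4.35044113155781
```

Emit:
arm_command --pt "-0.8 0.1 0" --pt "-2 0.2 0" --pt "-3.2 0.3 0" --pt "-4 0.4 0" --pt "-4.3 0.4 0" --spin '[0,0,0,0,0]'

```text
clock: 12.98
eef_pos: [0.4215, 0.302, 0.0154]
tool_rot: [0.508, 0.861, 0.002, -0.0]
ft_force: [-0.9, 3.4, 4.7]
grip_width: 0.0361
grasp_force: 60.3
```

Emit:
arm_command --pt "0 0 0" --pt "0 0 0" --pt "0 0 0" --pt "0 0 0" --pt "0 0 -1" --spin '[0,0,0,0,0]' --jaw 5.2

```text
clock: 13.6
eef_pos: [0.4199, 0.3003, 0.0238]
tool_rot: [0.508, 0.861, -0.001, -0.0]
ft_force: [0.4, -0.4, -0.2]
grip_width: 0.052
grasp_force: 0.0
```

Emit:
arm_command --pt "0 0 -2" --pt "0 0 -6" --pt "0 0 -11" --pt "2 -3 -14" --pt "4 -5 -16" --spin '[0,0,0,0,0]'

```text
clock: 14.22
eef_pos: [0.3573, 0.3119, 0.1869]
tool_rot: [0.509, 0.861, 0.001, 0.0]
ft_force: [-0.0, -0.3, 0.1]
grip_width: 0.052
grasp_force: 0.0
```

```bash
python3 jars.py; python3 - <<'E'
from go import *
p=camera("top"); X,C=cloud(p); save(p,"t2.png")
a=p["pixels"][150:290,200:400,::-1]; cv2.imwrite("pics/t2c.png",cv2.resize(a,(800,560),interpolation=cv2.INTER_CUBIC))
mh=near(X,[.487,.084],.05,.076,.095); print("handle",cv2.minAreaRect(X[mh][:,:2].astype(np.float32)),mh.sum())
E
python3 go.py .487 .084 .15 35
```

```text
top 1 136 centre 0.5381 0.3632 r 0.0190  off a,b mm 1.4 -0.2 [90. 84. 82.]
side 1 130 centre 0.5401 0.3625 r 0.0208  off a,b mm 3.1 1.2 [66. 65. 63.]
side 2 124 centre 0.4811 0.3320 r 0.0213  off a,b mm 1.3 0.9 [216. 214. 206.]
side 3 116 centre 0.4202 0.3017 r 0.0214  off a,b mm -1.6 -1.2 [ 75.  97. 130.]
handle ((0.48707202076911926, 0.08332052826881409), (0.013694046065211296, 0.05953386425971985), 32.92726135253906) 114
14.375 [0.36 0.31 0.19] {1: array([0.54, 0.36]), 2: array([0.48, 0.33]), 3: array([0.42, 0.3 ])}
[0.487, 0.084, 0.15, 35.0] [-26.26   0.23   3.61] -6.004285503959693
```

View pics/t2c.png

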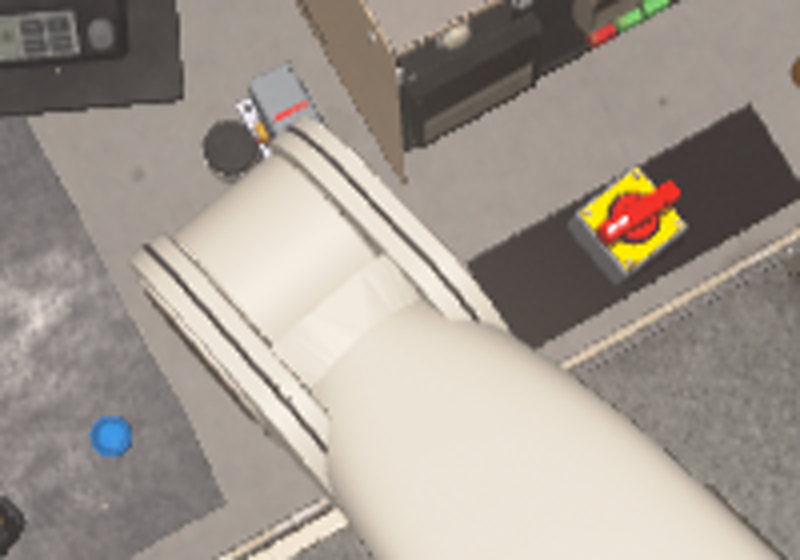

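All three jars are at their stations, 1–3 mm off. In the top crop the handle at (640,210) is still off, with its white end pointing lower-left. Now I move over it.

Emit:
arm_command --pt "-4 0 0" --pt "-10 0 0" --pt "-16 0 0" --pt "-22 0.2 0" --pt "-26.3 0.2 0" --spin '[-1,-2,-3,-4,-4]' --jaw 4

```text
clock: 15.0
eef_pos: [0.4876, 0.0793, 0.1834]
tool_rot: [0.479, 0.878, -0.0, -0.0]
ft_force: [0.3, 0.2, -0.7]
grip_width: 0.0399
grasp_force: 0.0
```

Emit:
arm_command --pt "0 0 2" --pt "0 0 4" --pt "0 0 6" --pt "0 0 7" --pt "0 0 7" --spin '[0,0,0,0,0]'

```text
clock: 15.62
eef_pos: [0.4859, 0.0819, 0.1133]
tool_rot: [0.478, 0.878, -0.001, -0.001]
ft_force: [-0.7, 0.2, 0.2]
grip_width: 0.0398
grasp_force: 0.0
```

```bash
python3 - <<'E'
from go import *
o=get_obs(); print(o["clock"],o["joint_pos"],o["eef_pos"],rel(o,.487,.0835,.068,33))
p=camera("side"); X,C=cloud(p); a=p["pixels"][120:280,200:360,::-1]; cv2.imwrite("pics/s3.png",cv2.resize(a,(600,600),interpolation=cv2.INTER_CUBIC))
E
```

```text
15.625 [ 0.17  0.31 -0.22  1.04 -0.    1.16] [0.49 0.08 0.11] (array([0.07, 0.19, 4.53]), np.float64(-0.14178986248941783))
```

View pics/s3.png

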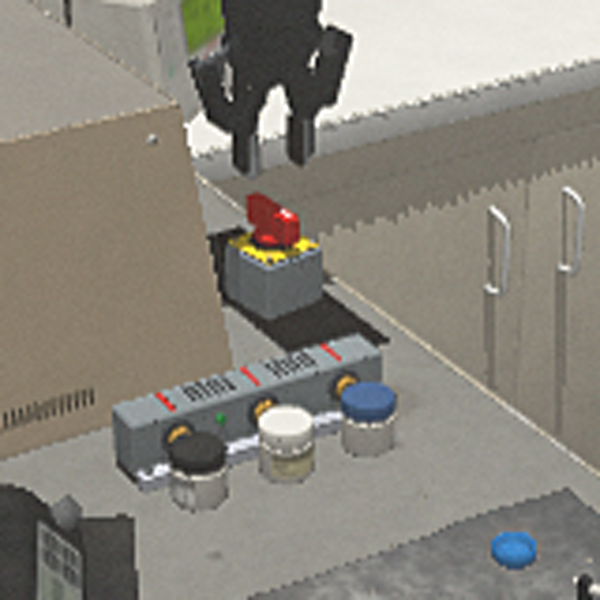

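The jars stand at the nozzles, at crop (200,470), (287,445) and (368,418), and the fingers are above the red handle at (272,222). I'll lower, grip and turn.

Emit:
arm_command --pt "0.1 0.2 1.5" --pt "0.1 0.2 3" --pt "0.1 0.2 4.5" --pt "0.1 0.2 4.5" --pt "0.1 0.2 4.5" --spin '[0,0,0,0,0]'

```text
clock: 16.3
eef_pos: [0.4876, 0.0843, 0.0693]
tool_rot: [0.478, 0.878, -0.0, -0.0]
ft_force: [-0.4, 0.2, -0.3]
grip_width: 0.0401
grasp_force: 0.0
```

Emit:
arm_command --pt "0 0 0" --pt "0 0 0" --pt "0 0 0" --pt "0 0 0" --pt "0 0 0" --spin '[0,0,0,0,0]' --jaw 1.0

```text
clock: 16.92
eef_pos: [0.487, 0.0837, 0.0701]
tool_rot: [0.478, 0.878, -0.001, 0.0]
ft_force: [-3.2, -1.5, 5.6]
grip_width: 0.0122
grasp_force: 59.9
```

Emit:
arm_command --pt "0 0 0" --pt "0 0 0" --pt "0 0 0" --pt "0 0 0" --pt "0 0 0" --spin '[8,17,27,36,45]'

```text
clock: 17.55
eef_pos: [0.4875, 0.0837, 0.0701]
tool_rot: [0.779, 0.626, -0.0, 0.001]
ft_force: [-1.3, -2.7, 4.3]
grip_width: 0.0123
grasp_force: 59.7
```

Emit:
arm_command --pt "0 0 0" --pt "0 0 0" --pt "0 0 0" --pt "0 0 0" --pt "0 0 0" --spin '[9,18,27,35,41]'

```text
clock: 18.18
eef_pos: [0.4878, 0.0835, 0.0701]
tool_rot: [0.949, 0.315, 0.0, 0.001]
ft_force: [-2.2, -3.2, 2.7]
grip_width: 0.0118
grasp_force: 60.9
```

```bash
python3 - <<'E'
from h import *
o=get_obs(); M=R.from_quat(o["tool_rot"]).as_matrix(); print(o["ft_torque"],o["ft_force"],np.degrees(np.arctan2(M[1,1],M[0,1])),o["grip_width"])
E
```

```text
[-0.62496907  0.20730088  0.801514  ] [-2.24567607 -3.17897611  2.73956553] -53.301376475223385 0.011845653471751033
```

Emit:
arm_command --pt "0 0 0" --pt "0 0 0" --pt "0 0 0" --pt "0 0 0" --pt "0 0 0" --spin '[2,3,3,3,3]'

```text
clock: 18.8
eef_pos: [0.4879, 0.0835, 0.0701]
tool_rot: [0.956, 0.293, 0.0, 0.001]
ft_force: [-2.2, -4.6, 6.8]
grip_width: 0.0127
grasp_force: 68.8
```

```bash
python3 - <<'E'
from h import *
o=get_obs(); M=R.from_quat(o["tool_rot"]).as_matrix(); print(o["ft_torque"],np.degrees(np.arctan2(M[1,1],M[0,1])),o["grip_width"])
E
```

```text
[-0.9944407   0.39600357  1.46596991] -55.90710918430215 0.01265910438380521
```

Torque is rising, so the handle is at its stop. I'll release it, retreat upward, and check.

Emit:
arm_command --pt "0 0 0" --pt "0 0 0" --pt "0 0 0" --pt "0 0 0" --pt "0 0 -0.5" --spin '[-2,-2,-2,-2,-2]' --jaw 4

```text
clock: 19.42
eef_pos: [0.487, 0.0843, 0.074]
tool_rot: [0.951, 0.308, -0.001, -0.0]
ft_force: [-0.6, -0.3, -0.4]
grip_width: 0.0399
grasp_force: 0.0
```

Emit:
arm_command --pt "0 0 -3" --pt "0 0 -8" --pt "0 0 -13" --pt "0 0 -17" --pt "0 0 -17" --spin '[0,0,0,0,0]'

```text
clock: 20.05
eef_pos: [0.4898, 0.0847, 0.2485]
tool_rot: [0.951, 0.308, 0.004, 0.001]
ft_force: [0.7, -0.7, 0.6]
grip_width: 0.0401
grasp_force: 0.0
```

```bash
python3 jars.py; python3 - <<'E'
from go import *
for n in("top","side"):
    p=camera(n); X,C=cloud(p)
    mh=near(X,[.487,.084],.05,.074,.095); 
    if mh.sum()>20: print(n,"handle",cv2.minAreaRect(X[mh][:,:2].astype(np.float32)),mh.sum())
    print([(r["centre"],r["confidence"]) for r in landmark_of(p,"handle_tip")[:2]])
a=p["pixels"][120:280,200:360,::-1]; cv2.imwrite("pics/s4.png",cv2.resize(a,(600,600),interpolation=cv2.INTER_CUBIC))
E
```

```text
top 1 135 centre 0.5383 0.3634 r 0.0191  off a,b mm 1.4 0.1 [86. 81. 79.]
top 2 135 centre 0.4793 0.3328 r 0.0193  off a,b mm -0.3 -0.3 [245. 239. 233.]
top 3 137 centre 0.4217 0.3011 r 0.0188  off a,b mm -0.4 -0.1 [ 97. 124. 171.]
side 1 130 centre 0.5378 0.3624 r 0.0212  off a,b mm 2.1 -0.9 [65. 64. 61.]
side 2 120 centre 0.4798 0.3335 r 0.0199  off a,b mm -0.7 0.4 [214. 213. 204.]
side 3 112 centre 0.4239 0.3009 r 0.0213  off a,b mm 0.8 1.8 [ 77. 101. 138.]
top handle ((0.4865371584892273, 0.08440464735031128), (0.05910458415746689, 0.014850077219307423), 40.16965103149414) 111
[([351.7, 195.7], 0.55)]
side handle ((0.48729315400123596, 0.08451993763446808), (0.060794293880462646, 0.01793595589697361), 43.991851806640625) 89
[([265.2, 184.1], 0.46)]
```

View pics/s4.png

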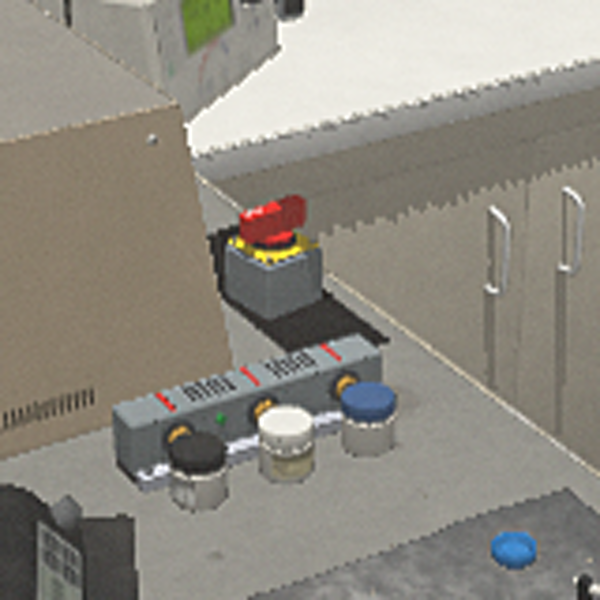

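The jars are still in place in both views, and the handle at (272,220) has turned. I'll measure its angle against the box more precisely.

```bash
python3 - <<'E'
from h import *
for n in("top","side"):
    H=[];B=[];BX=[];PL=[]
    for k in range(4):
        p=camera(n); X,C=cloud(p)
        red=(C[:,0]>110)&(C[:,1]<70)&(C[:,2]<70)
        m=near(X,[.487,.084],.05,.076,.095); Q=X[m][:,:2]; w,v=np.linalg.eigh(np.cov(Q.T)); H.append(np.degrees(np.arctan2(v[1,1],v[0,1]))%180)
        mb=near(X,[.487,.084],.06,.040,.058); BX.append(cv2.minAreaRect(X[mb][:,:2].astype(np.float32))[2])
        ye=(C[:,0]>150)&(C[:,1]>130)&(C[:,2]<90)&near(X,[.487,.084],.06,.044,.066); r=cv2.minAreaRect(X[ye][:,:2].astype(np.float32)); PL.append((round(r[2],1),np.round(r[1],3).tolist()))
    print(n,np.round(H,1),np.round(BX,1),PL)
E
```

```text
top [42.8 41.6 42.5 41.8] [38.9 41.4 39.6 39.6] [(29.0, [0.035, 0.018]), (13.8, [0.037, 0.019]), (14.6, [0.036, 0.019]), (14.3, [0.037, 0.019])]
side [38.2 37.4 38.6 38.8] [41.6 39.9 37.4 38.8] [(71.4, [0.038, 0.06]), (68.2, [0.031, 0.059]), (79.3, [0.04, 0.07]), (79.7, [0.037, 0.069])]
```

```bash
python3 -c "
from h import *
print(job_done())"
```

```text
the job is handed in; nothing more can be done
None
```

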